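# Stow the nail crate in the low rack with the push stick

## Task

Pull the wooden push stick out of its upright tube, lay it flat on the bench and let go, then take it again level and use it to push the blue nail crate up the ramp, under the low clear roof, until the crate's rear edge has dropped behind the steel lip and the crate sits flat in the bay. Then draw the stick out and leave it lying flat on the bench, without shifting the slates, the gas cartridge or the tape measure.

Things in the scene. Friction and masses are not known exactly. Their poses are not given: they have to be found in the camera images.
- rack: Fixed red crate rack. Origin: on the bench (z = 0), middle of the ramp's foot; x = push direction (uphill), z up. Along x in mm: 30 high flared cheeks from -70 to 0, narrowing from about 130 to 98 apart; ramp 0 to 118, rising 31.6 (15 degrees); lip; bay. Side rails 45 high, 12 thick, 98 apart inside, from 0 to 256. Before the ramp (x below 0) there is bare bench
- lip (a point): Top of the steel lip at the head of the ramp: x = 122, height 31.6 in the rack's frame, axes as the rack's. Behind it (towards +x) a vertical face drops 10 mm to the bay floor
- bay (a point): Middle of the bay floor, x = 183, height 21.6 in the rack's frame, axes as the rack's. Floor from 122 to 244; there a rigid end stop, top at height 44. A crate in the bay has 12 mm of play along x; stowed, its centre is 177 to 189 along the rack's x at height 56.6. If it is pressed hard on the end stop, friction can keep its rear edge up: easing off lets it drop
- roof_edge (a point): Middle of the lower front edge of the clear roof sheet, at x = 28, height 130 in the rack's frame, axes as the rack's. The roof covers x = 28 to 252, y = -73 to +73, top of its wooden edge strips at 144, on four corner posts outside the rails. A gripper does not fit below it
- crate_mid (a point): Blue open crate of copper nails, loose, 110 long (x) by 90 wide (y) by 70 high, 0.35 to 0.7 kg. This point: its centre, 35 above its underside; x points the push way, z up. Starts on the bench before the ramp, nearly in line. Once its middle passes the lip its front tips down into the bay and its rear stands up to 10 mm above the lip, until the rear passes the lip and drops
- push_stick_mid (a point): Straight square wooden push stick, 24 x 24 section, 240 long, 0.09 kg, loose; gripped far from the rubber end it can pivot in the fingers. This point is its centre; its z axis runs along the stick from the black rubber end to the red-painted end. It starts upright in the tube, red end up, rubber end standing on the tube's floor, so its centre is at height 124 and its top at 244
- holder: Fixed upright square steel tube, 40 x 40 outside, 32 x 32 inside, 80 high, with a floor 4 thick, on an 80 x 80 foot plate 4 thick. Origin: centre of its underside on the bench, z up, x and y along the tube's sides. The stick's sides are parallel to the tube's within about 3 degrees
- slates: Bystander: stack of four dark roofing slates, 110 x 180 x 20, loose. Origin at the centre of its underside
- gas_cartridge: Bystander: red upright gas cartridge, diameter 66, 120 high, loose. Origin at the centre of its underside
- tape_measure: Bystander: yellow tape measure, 68 x 42 x 62 high, loose. Origin at the centre of its underside
Things that resemble listed ones, but are neither listed nor needed, are in the scene too. Of the things that look like the part that bears push_stick_mid, the smaller one is meant. Leave any green or yellow look-alike of the part that bears crate_mid alone.

How it is judged (in metres and radians):
On the way, in this order (a step that is already met when the one before it is completed fails the run):
1. the push stick lies flat on the bench, let go (angle between push_stick_mid's own z axis and vertical between 1.5 and 1.64 rad and height (world z) of push_stick_mid below 0.02 m and contact force between the fingers and push_stick below 0.05 N and linear speed of push_stick below 0.03 m/s), for 0.2 s.
2. the crate's middle is past the foot of the ramp, pushed by the stick and not by the gripper (x of crate_mid in the frame of rack between 0.06 and 0.16 m and contact force between push_stick and crate above 0.3 N and contact force between each of the arm, the fingers and crate below 0.05 N), for 0.1 s.
At the end, for the whole second after the job is handed in: The crate sits flat (within 0.04 rad) on the bay floor behind the lip: its centre 174 to 192 mm along the rack's x and 53.5 to 59.5 mm high, at rest; the stick lies flat on the bench (level within 0.07 rad, its centre below 20 mm), at rest and released (x of crate_mid in the frame of rack between 0.174 and 0.192 m and z of crate_mid in the frame of rack between 0.0535 and 0.0595 m and angle between crate_mid's own z axis and vertical below 0.04 rad and linear speed of each of crate, push_stick below 0.02 m/s and angle between push_stick_mid's own z axis and vertical between 1.5 and 1.64 rad and height (world z) of push_stick_mid below 0.02 m); the robot touches nothing.
It fails at once if the slates are shifted by more than 15 mm (distance of slates from where it was at the start of the episode above 0.015 m).
It fails at once if the gas cartridge is shifted by more than 15 mm (distance of gas_cartridge from where it was at the start of the episode above 0.015 m).
It fails at once if the tape measure is shifted by more than 15 mm (distance of tape_measure from where it was at the start of the episode above 0.015 m).
It also fails if it takes over 72 s, if anything falls off the work surface, if the arm or the gripper's body presses on something with over 40 N, if the wrist force passes 120 N, or if a joint passes its speed limit or range.

## Robot

A 6-joint arm with a two-finger parallel gripper is mounted at the origin on the work surface. World frame = base frame: x ahead of the robot, y to its left, z up, the work surface at z = 0. Lengths are in m, angles in degrees, forces in N, time in s.
With the tool pointing down it reaches from about 0.3 to 0.75 m from the base axis. Payload 8.5 kg.
Tool frame: the origin (TCP) lies on the mounting face of the last link; the fingertips stand tip_extent ahead of it and the grasp point (between the pads) lies 155 mm ahead of it (tip_extent is the distance from the TCP to the fingertips, in m); z points along the fingers, y is the line along which they close (so a half turn about z gives the same grasp; the last joint's range is limited). The gripper opens to 85 mm and grips with 20 to 120 N. Pads are 22 mm wide; open, the fingers measure 114 mm over their backs; the gripper's body (76 mm by 85 mm) begins 54 mm behind the grasp point. The pads swing forward as they close: fully open they stand 13 mm farther back than shut.
Start: joints at [-79.544, 21.807, 74.336, -0, 83.858, -12.336], TCP at [0.213, -0.507, 0.405] pointing down, gripper open.
Joint ranges: [-178.18, 178.18], [-50.72, 133.34], [12.68, 142.11], [-81.47, 261.47], [9.98, 163.14], [-165.26, 165.26]. Speed limits (degrees/s): [136.94, 136.94, 180, 180, 180, 180].

## Interface

Orientations are given as a 3x3 rotation matrix whose columns are the frame's x, y, z axes.
In Python, from rig import observe, get_image, camera_params, close_job, tip_extent gives the robot as it stands.
- The arm moves only by the shell command python3 -m creep 'ROWS' [FORCE]. ROWS is JSON, a list of rows, each an object with "jaw": the gripper's target within -1 to 1 (shut at 1, half-way at 0, fully open at -1); "travel": the shift along the world's x, y, z in mm, a list of three; "roll": the turn about the world's z in rad. A call has 1 to 12 rows; each row is the pose to reach, as a shift and turn from the pose commanded when the call began; what a row does not reach only later rows make up. A row lasts 1/10 s, in which the tool goes at most 50 mm and 8.59 degrees, less where a joint would pass 70% of its speed; a pose out of reach is approached as far as the arm can. A call with a gripper value outside its range is refused whole. The fingers move at their own pace and stop on an object; FORCE is the grip in N (left out, the last holds). Time passes only in rows, so rows that repeat a pose let the fingers close. It gives the time, the measured TCP pose, the force, the opening and the grip force at its end, in the units of the state.
- observe(): the state, without advancing time (a new reading comes with each control period).
- get_image(name): name is "scene" or "top" or "wrist"; returns (picture, depth): 384x512x3 uint8, red, green, blue; 384x512 float32, m along the optical axis (not along the pixel's ray), 0 where there is no reading.
- camera_params(name): a dict with "mtx" (3x3 intrinsics, pixels), "extrinsics" (4x4, takes a point from camera to world coordinates). Camera axes: x right, y down, z forward; pixel columns grow to the right and rows downward; lengths in m; the calibration is good to about 2 mm. A picture is of the moment at which its call begins: read the wrist's pose just before it. camera_params takes no time and is no camera call; for the wrist camera it gives the pose at the moment of the call.
- close_job(): hands the job in; it is judged then, once.
The state is a dict: "time_s": time; "q": joint angles; "qvel": joint speeds; "joint_efforts": joint torques, N m; "position": TCP position; "tool_rot": TCP orientation; "ft_force": force on the tool from outside, world axes, zero at the start; "wrist_torque": the same for the moment, N m; "grip_width": finger opening in m; "gripper_force": force on a finger pad.
Only numpy, scipy, OpenCV 4.12 (cv2) and the standard library are available. Lean on these libraries where they do the work, as an engineer would, in place of code of your own. Each camera call takes 0.05 s, during which the arm holds its last target. There are 200 camera calls.

## Working session

There is one attempt and no reset: what is moved stays moved. The work goes in short steps, Python scripts to look and compute and a shell command to move; the robot and the scene stay as the last step left them, time stands still between calls to the robot, and variables do not carry over. Pictures are saved under pics/ and viewed, at most 10 in all, crops included, and the job is handed in when it is done.

```bash
ls; mkdir -p pics
python3 - <<'E'
from rig import *
import cv2,numpy as np
ims=[]
for n in("scene","top"):
    p,d=get_image(n); c=camera_params(n); np.savez(f"pics/{n}0.npz",p=p,d=d,K=c["mtx"],T=c["extrinsics"])
    cv2.imwrite(f"pics/{n}0.png",p[:,:,::-1]); print(n,np.round(c["mtx"],1).tolist(),np.round(c["extrinsics"],3).tolist())
print(tip_extent, observe())
E
```

```text
pics
scene [[429.8, 0.0, 248.3], [0.0, 429.8, 196.5], [0.0, 0.0, 1.0]] [[0.86, 0.336, -0.383, 1.079], [0.509, -0.594, 0.623, -0.756], [-0.018, -0.731, -0.682, 0.997], [0.0, 0.0, 0.0, 1.0]]
top [[404.7, 0.0, 257.5], [0.0, 404.7, 195.7], [0.0, 0.0, 1.0]] [[-0.024, -0.974, 0.227, 0.291], [-1.0, 0.023, -0.007, 0.069], [0.002, -0.227, -0.974, 1.361], [0.0, 0.0, 0.0, 1.0]]
0.1734 {'time_s': 0.1, 'q': array([-7.95418305e+01,  2.18378192e+01,  7.43808692e+01, -1.61562020e-04,
        8.38579251e+01, -1.23367436e+01]), 'qvel': array([ 0.00343866,  0.01885804, -0.06453431, -0.0386694 ,  0.05008119,
       -0.05491552]), 'joint_efforts': array([ 4.19778546e-03, -4.49222839e+01, -2.31656313e+01, -1.15462012e-04,
        3.63921979e-03,  7.66341572e-06]), 'position': array([ 0.2130694 , -0.50700343,  0.40416421]), 'tool_rot': array([[ 9.21897470e-01,  3.87433858e-01, -2.45474707e-04],
       [ 3.87433833e-01, -9.21896576e-01,  1.31443548e-03],
       [ 2.82954516e-04, -1.30687995e-03, -9.99999106e-01]]), 'ft_force': array([ 0.33343663,  0.04412587, -0.39197467]), 'wrist_torque': array([-0.00230596, -0.01055054,  0.02172827]), 'gripper_force': 0.0, 'grip_width': 0.08492087509542152}
```

View pics/scene0.png

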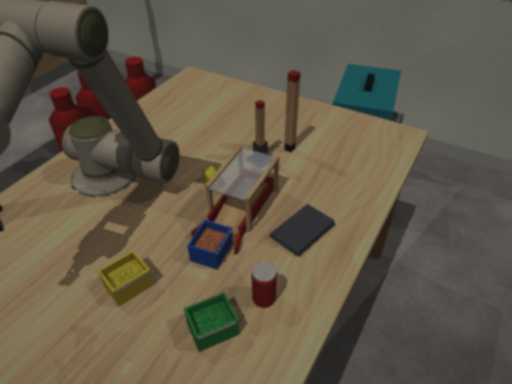

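View pics/top0.png

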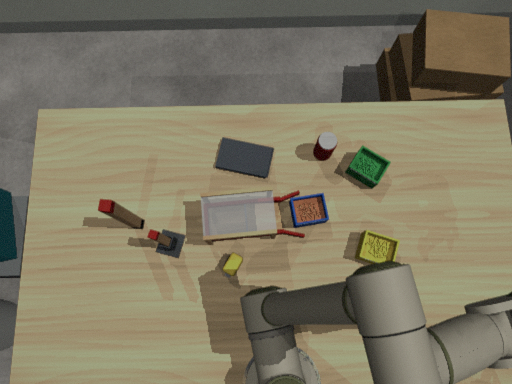

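The top view shows +x as up and +y as left. There are two sticks: a tall one with its red end at (105,207), and a short one in a tube at (153,236). The shorter one is the one meant. The blue crate is at (310,210), in front of the red rack's flared cheeks; the green crate at (368,167) and the yellow one at (378,248) are look-alikes. The slates are at (245,158), the cartridge at (325,146) and the tape measure at (233,264).

```bash
cat > h.py <<'E'
import numpy as np,cv2
def load(n):
    f=np.load(f"pics/{n}.npz"); return f["p"],f["d"],f["K"],f["T"]
def pts(d,K,T):
    v,u=np.mgrid[:d.shape[0],:d.shape[1]]
    P=np.stack([(u-K[0,2])/K[0,0]*d,(v-K[1,2])/K[1,1]*d,d],-1)
    return P@T[:3,:3].T+T[:3,3]
def ray(u,v,K,T,z):
    r=T[:3,:3]@np.array([(u-K[0,2])/K[0,0],(v-K[1,2])/K[1,1],1]); return T[:3,3]+r*(z-T[2,3])/r[2]
def hues(p):
    return [c.astype(int) for c in cv2.split(cv2.cvtColor(p,cv2.COLOR_RGB2HSV))]
E
python3 - <<'E'
from h import *
for n in("top0","scene0"):
    p,d,K,T=load(n); W=pts(d,K,T); h,s,v=hues(p)
    ok=(d>0)&(W[...,2]>-.02)&(W[...,0]>.1)&(W[...,0]<1)&(abs(W[...,1])<.8)
    M={"red":((h<6)|(h>173))&(s>150)&(v>50),"blue":(h>105)&(h<128)&(s>140)}
    M["yel"]=(h>22)&(h<34)&(s>170); M["grn"]=(h>45)&(h<85)&(s>110)
    M["dark"]=(v<75)&(s<140)
    for k,m in M.items():
        c,L,st,ce=cv2.connectedComponentsWithStats((m&ok).astype(np.uint8))
        for i in range(1,c):
            if st[i,4]<15: continue
            Q=W[L==i]; print(n,k,np.round(ce[i]),st[i,4],"med",np.round(np.median(Q,0),3),"lo",np.round(np.percentile(Q,2,0),3),"hi",np.round(np.percentile(Q,98,0),3))
p=load("top0")[0][185:265,90:340]; q=load("scene0")[0][60:260,180:340]
cv2.imwrite("pics/c1.png",np.vstack([cv2.resize(p,(750,240),interpolation=2),np.pad(cv2.resize(q,(288,360),interpolation=2),((0,0),(0,462),(0,0)))])[:,:,::-1])
E
```

```text
top0 red [286. 197.] 88 med [ 0.594 -0.034  0.031] lo [ 0.582 -0.078  0.017] hi [0.611 0.004 0.05 ]
top0 red [106. 206.] 170 med [0.516 0.459 0.319] lo [0.502 0.447 0.299] hi [0.531 0.477 0.323]
top0 red [153. 234.] 75 med [0.448 0.353 0.244] lo [0.437 0.342 0.232] hi [0.46  0.366 0.248]
top0 red [290. 233.] 83 med [ 0.472 -0.045  0.031] lo [ 0.461 -0.088  0.013] hi [ 0.48  -0.005  0.049]
top0 blue [307. 210.] 246 med [ 0.541 -0.092  0.067] lo [ 0.494 -0.162  0.026] hi [ 0.591 -0.049  0.075]
top0 yel [360. 246.] 66 med [ 0.424 -0.269  0.036] lo [ 0.386 -0.284  0.012] hi [ 0.466 -0.258  0.064]
top0 yel [378. 236.] 26 med [ 0.451 -0.329  0.045] lo [ 0.443 -0.352  0.039] hi [ 0.461 -0.303  0.062]
top0 yel [392. 249.] 69 med [ 0.414 -0.369  0.045] lo [ 0.375 -0.381  0.038] hi [ 0.439 -0.359  0.065]
top0 grn [368. 166.] 963 med [ 0.691 -0.317  0.045] lo [ 0.631 -0.374  0.012] hi [ 0.746 -0.255  0.074]
top0 dark [244. 158.] 1568 med [0.738 0.102 0.021] lo [0.679 0.013 0.008] hi [0.801 0.19  0.026]
top0 dark [356. 179.] 85 med [ 0.66  -0.283  0.003] lo [ 0.628 -0.332 -0.004] hi [ 0.696 -0.2
[... 3399 characters left out ...]
483 0.001 0.017] lo [ 0.48  -0.047  0.007] hi [0.495 0.026 0.055]
scene0 dark [  1. 226.] 30 med [ 0.205 -0.461  0.259] lo [ 0.198 -0.465  0.248] hi [ 0.208 -0.453  0.272]
scene0 dark [241. 239.] 33 med [ 0.6   -0.032  0.006] lo [ 0.591 -0.07  -0.003] hi [0.615 0.018 0.025]
scene0 dark [206. 233.] 76 med [ 0.508 -0.082  0.046] lo [ 0.499 -0.14   0.04 ] hi [ 0.557 -0.056  0.055]
scene0 dark [220. 250.] 226 med [ 0.586 -0.105  0.01 ] lo [ 0.51  -0.169 -0.002] hi [ 0.597 -0.02   0.067]
scene0 dark [276. 293.] 28 med [ 0.792 -0.164  0.027] lo [ 0.782 -0.176 -0.002] hi [ 0.793 -0.142  0.084]
scene0 dark [222. 326.] 420 med [ 0.719 -0.311  0.009] lo [ 0.637 -0.386 -0.003] hi [ 0.758 -0.218  0.066]
```

View pics/c1.png

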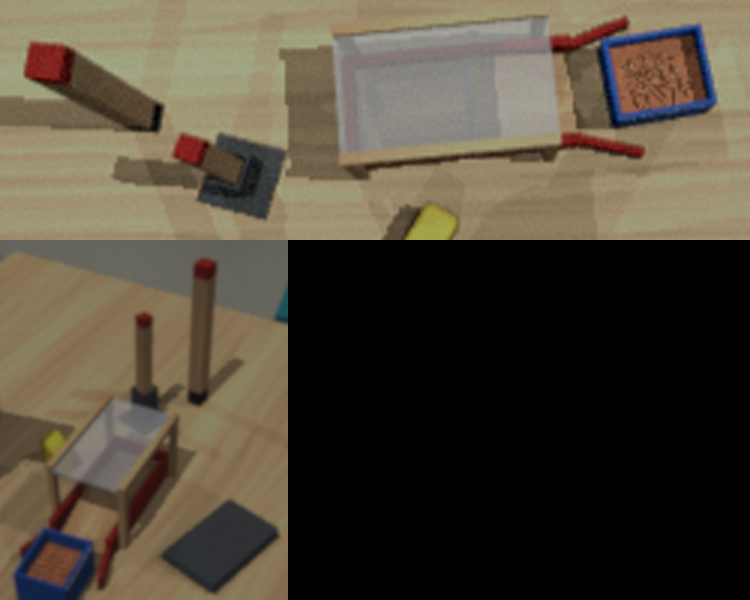

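The crop confirms it. The short stick with the red end stands in the square tube on its dark foot plate. The tall stick stands free beside it with no tube. The blue crate sits between the flared red cheeks. Next come the fits for the rack, crate, stick and plate.

```bash
cat >> h.py <<'E'
def rect(Q):
    (c,w,a)=cv2.minAreaRect((Q[:,:2]*1000).astype(np.float32)); return np.round(c,1),np.round(w,1),round(a,1)
E
python3 - <<'E'
from h import *
def big(m):
    c,L,st,ce=cv2.connectedComponentsWithStats(m.astype(np.uint8)); return L==1+np.argmax(st[1:,4])
for n in("top0","scene0"):
    p,d,K,T=load(n); W=pts(d,K,T); X,Y,Z=W[...,0],W[...,1],W[...,2]; h,s,v=hues(p)
    roof=(Z>.125)&(Z<.16)&(abs(X-.52)<.15)&(Y>-.05)&(Y<.3)
    roof=big(roof); print(n,"roof",rect(W[roof]),np.median(Z[roof]))
    cr=(h>100)&(h<130)&(s>100)&(Z>.062)&(Z<.08); print("crate rim",rect(W[big(cv2.dilate(cr.astype(np.uint8),np.ones((2,2)))>0)&cr]),np.median(Z[cr]))
    st=(abs(X-.45)<.04)&(abs(Y-.35)<.04)&(Z>.238)&(Z<.252); print("sticktop",rect(W[st]),st.sum(),np.median(W[st],0))
    pl=(abs(X-.44)<.07)&(abs(Y-.34)<.07)&(Z<.012)&(v<90)&(s<90); print("plate",rect(W[big(pl)]),pl.sum())
    # plate contour by ray at z=.004
    c=cv2.minAreaRect(np.argwhere(big(pl))[:,::-1].astype(np.float32)); B=cv2.boxPoints(c)
    print("plate box",[np.round(ray(*b,K,T,.004)[:2],3).tolist() for b in B])
    for nm,x0 in(("L",.475),("R",.585)):
        m=((h<8)|(h>172))&(s>120)&(Z>.038)&(Z<.05)&(abs(X-x0)<.03)&(Y>.01)
        if m.sum()>10:
            f=cv2.fitLine(W[m][:,:2].astype(np.float32),cv2.DIST_HUBER,0,.01,.01).ravel(); print("rail",nm,m.sum(),np.round(f,3),np.round([Y[m].min(),Y[m].max()],3))
    m=((h<8)|(h>172))&(s>120)&(Z<.036)&(Z>.025)&(Y<.03)&(Y>-.12)&(abs(X-.53)<.1)
    for sg in(-1,1):
        k=m&(sg*(X-.53)>0); print("cheek",sg,rect(W[k]),np.round([W[k][np.argmin(Y[k])],W[k][np.argmax(Y[k])]],3).tolist())
E
```

```text
top0 roof (array([524. , 121.3]), array([147.1, 224.1]), 4.2) 0.13726609936624123
crate rim (array([ 544.6, -107.4]), array([ 89.4, 109.6]), 8.6) 0.07004956718003397
sticktop (array([449.9, 354.1]), array([25. , 23.7]), 71.2) 78 [0.44934093 0.3544721  0.24426831]
plate (array([450.1, 356.2]), array([81.8, 77.6]), 73.5) 326
plate box [[0.424, 0.404], [0.499, 0.386], [0.476, 0.307], [0.401, 0.326]]
cheek -1 (array([472.9, -47.6]), array([90. , 13.7]), 82.2) [[0.464, -0.092, 0.027], [0.472, -0.002, 0.034]]
cheek 1 (array([596.7, -38.9]), array([ 9.2, 84.7]), 21.9) [[0.608, -0.078, 0.027], [0.581, 0.001, 0.028]]
scene0 roof (array([523.1, 121.2]), array([148.8, 229.6]), 4.1) 0.1358039440082015
crate rim (array([ 544.9, -108.6]), array([ 91.5, 112.2]), 7.6) 0.06865526388513593
sticktop (array([449.7, 355.6]), array([30.3, 26.3]), 77.1) 38 [0.4498786  0.35162665 0.24190728]
plate (array([464.1, 400.9]), array([ 7.7, 18.9]), 28.5) 6
plate box [[0.459, 0.395], [0.459, 0.402], [0.472, 0.395], [0.471, 0.388]]
rail L 65 [ 0.041 -0.999  0.476  0.042] [0.011 0.081]
rail R 170 [ 0.093 -0.996  0.578  0.137] [0.01  0.237]
cheek -1 (array([476.3, -32.8]), array([120. ,  12.1]), 79.5) [[0.465, -0.092, 0.028], [0.481, 0.027, 0.028]]
cheek 1 (array([598.7, -39.3]), array([13.9, 90.6]), 16.6) [[0.617, -0.081, 0.031], [0.592, 0.006, 0.036]]
```

Measured values:
- **Rack:** origin at (0.534, -0.018), with uphill direction u = (-0.073, 0.997). The roof fits as 147 x 224 mm, which is right.
- **Crate:** (0.545, -0.108), x = -90 in the rack frame, yaw +4°.
- **Stick:** (0.450, 0.354), top at 0.244, sides at 73.5° / -16.5°.

I'll approach the stick first.

```bash
python3 -m creep '[{"jaw":-1,"travel":[100,220,96],"roll":0.4},{"jaw":-1,"travel":[100,220,96],"roll":0.4},{"jaw":-1,"travel":[100,220,96],"roll":0.4},{"jaw":-1,"travel":[100,220,96],"roll":0.4},{"jaw":-1,"travel":[100,220,96],"roll":0.4},{"jaw":-1,"travel":[190,450,96],"roll":0.885},{"jaw":-1,"travel":[190,450,96],"roll":0.885},{"jaw":-1,"travel":[190,450,96],"roll":0.885},{"jaw":-1,"travel":[190,450,96],"roll":0.885},{"jaw":-1,"travel":[190,450,96],"roll":0.885},{"jaw":-1,"travel":[190,450,96],"roll":0.885},{"jaw":-1,"travel":[190,450,96],"roll":0.885}]' 30
```

```text
time_s: 1.3
position: [0.4032, -0.0559, 0.5005]
tool_rot: [[0.281, 0.96, -0.0], [0.96, -0.281, 0.0], [-0.0, -0.0, -1.0]]
ft_force: [0.5, -0.6, -0.7]
grip_width: 0.0856
gripper_force: 0.0
```

```bash
python3 -m creep '[{"jaw":-1,"travel":[46,410,0],"roll":0},{"jaw":-1,"travel":[46,410,0],"roll":0},{"jaw":-1,"travel":[46,410,0],"roll":0},{"jaw":-1,"travel":[46,410,0],"roll":0},{"jaw":-1,"travel":[46,410,0],"roll":0},{"jaw":-1,"travel":[46,410,0],"roll":0},{"jaw":-1,"travel":[46,410,0],"roll":0},{"jaw":-1,"travel":[46,410,0],"roll":0},{"jaw":-1,"travel":[46,410,0],"roll":0},{"jaw":-1,"travel":[46,410,0],"roll":0},{"jaw":-1,"travel":[46,410,0],"roll":0},{"jaw":-1,"travel":[46,410,0],"roll":0}]'
python3 - <<'E'
from rig import *; from h import *
o=observe(); c=camera_params("wrist"); p,d=get_image("wrist")
W=pts(d,c["mtx"],c["extrinsics"]); h,s,v=hues(p); print(o["position"],o["q"])
m=((h<6)|(h>173))&(s>120)&(W[...,2]>.235)&(W[...,2]<.252)&(abs(W[...,0]-.45)<.05)&(abs(W[...,1]-.354)<.05)
print(m.sum(), rect(W[m]) if m.sum()>5 else '')
E
```

```text
time_s: 2.5
position: [0.4496, 0.3511, 0.5011]
tool_rot: [[0.286, 0.958, 0.0], [0.958, -0.286, -0.0], [-0.0, 0.0, -1.0]]
ft_force: [0.3, -0.4, -0.5]
grip_width: 0.0856
gripper_force: 0.0
[0.44956222 0.35110579 0.50107701] [ 2.61049265e+01  2.13308602e+01  5.94123588e+01 -1.74919782e-02
  9.92413439e+01  4.27461552e+01]
977 (array([449.8, 355.5]), array([24.1, 22.7]), 72.8)
```

```bash
python3 -m creep '[{"jaw":-1,"travel":[0,4,-30],"roll":-0.01},{"jaw":-1,"travel":[0,4,-60],"roll":-0.01},{"jaw":-1,"travel":[0,4,-90],"roll":-0.01},{"jaw":-1,"travel":[0,4,-126],"roll":-0.01},{"jaw":-1,"travel":[0,4,-126],"roll":-0.01},{"jaw":1,"travel":[0,4,-126],"roll":-0.01},{"jaw":1,"travel":[0,4,-126],"roll":-0.01},{"jaw":1,"travel":[0,4,-126],"roll":-0.01},{"jaw":1,"travel":[0,4,-126],"roll":-0.01},{"jaw":1,"travel":[0,4,-126],"roll":-0.01},{"jaw":1,"travel":[0,4,-126],"roll":-0.01},{"jaw":1,"travel":[0,4,-126],"roll":-0.01}]' 40
```

```text
time_s: 3.75
position: [0.4491, 0.357, 0.3758]
tool_rot: [[0.293, 0.956, 0.002], [0.956, -0.293, 0.001], [0.002, 0.001, -1.0]]
ft_force: [-0.4, 0.8, 6.9]
grip_width: 0.0238
gripper_force: 40.0
```

```bash
python3 -m creep '[{"jaw":1,"travel":[0,0,20],"roll":0},{"jaw":1,"travel":[0,0,45],"roll":0},{"jaw":1,"travel":[0,0,75],"roll":0},{"jaw":1,"travel":[0,0,110],"roll":0},{"jaw":1,"travel":[0,0,140],"roll":0},{"jaw":1,"travel":[0,0,140],"roll":0},{"jaw":1,"travel":[-20,-40,140],"roll":0.1},{"jaw":1,"travel":[-40,-80,140],"roll":0.2},{"jaw":1,"travel":[-60,-120,140],"roll":0.3},{"jaw":1,"travel":[-75,-160,140],"roll":0.37},{"jaw":1,"travel":[-75,-200,140],"roll":0.37},{"jaw":1,"travel":[-75,-240,140],"roll":0.37}]'
python3 - <<'E'
from rig import *; from h import *
p,d=get_image("scene"); cv2.imwrite("pics/s1.png",p[:,:,::-1])
E
```

```text
time_s: 4.95
position: [0.3731, 0.1157, 0.5141]
tool_rot: [[-0.073, 0.997, -0.001], [0.997, 0.073, -0.0], [-0.0, -0.001, -1.0]]
ft_force: [1.4, -0.4, -0.7]
grip_width: 0.0233
gripper_force: 39.7
```

View pics/s1.png

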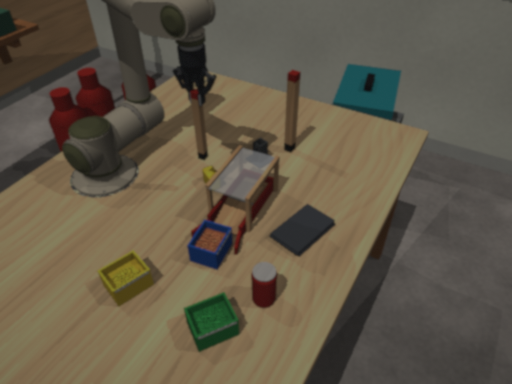

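The stick is out of the tube and hangs upright, from (197,90) down to its rubber end at (203,156). Now I'll carry it behind the crate.

```bash
python3 -m creep '[{"jaw":1,"travel":[5,-40,0],"roll":0},{"jaw":1,"travel":[10,-85,0],"roll":0},{"jaw":1,"travel":[15,-130,0],"roll":0},{"jaw":1,"travel":[20,-170,0],"roll":0},{"jaw":1,"travel":[50,-200,0],"roll":0},{"jaw":1,"travel":[80,-230,0],"roll":0},{"jaw":1,"travel":[115,-255,0],"roll":0},{"jaw":1,"travel":[150,-280,0],"roll":0},{"jaw":1,"travel":[174,-300,0],"roll":0},{"jaw":1,"travel":[174,-300,-40],"roll":0},{"jaw":1,"travel":[174,-300,-80],"roll":0},{"jaw":1,"travel":[174,-300,-120],"roll":0}]'
python3 -m creep '[{"jaw":1,"travel":[0,0,-3],"roll":0},{"jaw":1,"travel":[0,0,-7],"roll":0},{"jaw":1,"travel":[0,0,-12],"roll":0},{"jaw":1,"travel":[0,0,-16],"roll":0},{"jaw":1,"travel":[0,0,-16],"roll":0}]' 20
```

```text
time_s: 6.2
position: [0.5479, -0.1829, 0.3921]
tool_rot: [[-0.072, 0.997, -0.001], [0.997, 0.072, 0.001], [0.001, -0.001, -1.0]]
ft_force: [0.3, -0.1, -1.2]
grip_width: 0.0237
gripper_force: 40.1
time_s: 6.7
position: [0.548, -0.183, 0.3792]
tool_rot: [[-0.072, 0.997, 0.001], [0.997, 0.072, -0.0], [-0.001, 0.001, -1.0]]
ft_force: [0.6, -1.3, -1.8]
grip_width: 0.0235
gripper_force: 40.0
```

```bash
python3 -m creep '[{"jaw":1,"travel":[0,0,-2],"roll":0},{"jaw":1,"travel":[0,0,-4],"roll":0},{"jaw":1,"travel":[0,0,-6],"roll":0},{"jaw":1,"travel":[0,0,-6],"roll":0}]' 20
python3 - <<'E'
from rig import *; from h import *
W=None
for n in("scene","top"):
    p,d=get_image(n);c=camera_params(n);W=pts(d,c["mtx"],c["extrinsics"]);X,Y,Z=[W[...,i] for i in range(3)]
    m=(d>0)&(abs(X-.548)<.04)&(abs(Y+.183)<.04)&(Z<.15)&(Z>.006)
    if m.sum(): print(n,m.sum(),np.round(W[m][np.argmin(Z[m])],3),np.round(np.median(W[m],0),3))
E
```

```text
time_s: 7.1
position: [0.548, -0.183, 0.3724]
tool_rot: [[-0.072, 0.997, -0.0], [0.997, 0.072, 0.0], [0.0, -0.0, -1.0]]
ft_force: [0.5, -0.7, -1.0]
grip_width: 0.0234
gripper_force: 40.0
scene 601 [ 0.585 -0.157  0.006] [ 0.56  -0.187  0.064]
top 3 [ 0.582 -0.146  0.04 ] [ 0.585 -0.146  0.042]
```

```bash
python3 -m creep '[{"jaw":1,"travel":[0,0,-2],"roll":0},{"jaw":1,"travel":[1,-10,-2],"roll":0},{"jaw":1,"travel":[1,-19,-2],"roll":0},{"jaw":1,"travel":[2,-28,-2],"roll":0},{"jaw":1,"travel":[3,-38,-3],"roll":0},{"jaw":1,"travel":[3,-47,-5],"roll":0},{"jaw":1,"travel":[4,-57,-7],"roll":0},{"jaw":1,"travel":[5,-66,-9],"roll":0},{"jaw":1,"travel":[5,-75,-12],"roll":0},{"jaw":1,"travel":[6,-84,-15],"roll":0},{"jaw":1,"travel":[7,-93,-18],"roll":0},{"jaw":1,"travel":[7,-93,-18],"roll":0}]' 20
python3 - <<'E'
from rig import *; from h import *
p,d=get_image("scene"); cv2.imwrite("pics/s2.png",cv2.resize(p[130:330,100:340],(720,600))[:,:,::-1])
E
```

```text
time_s: 8.4
position: [0.555, -0.2778, 0.3548]
tool_rot: [[-0.071, 0.998, 0.001], [0.998, 0.071, -0.002], [-0.002, 0.001, -1.0]]
ft_force: [-1.0, -1.4, 4.7]
grip_width: 0.0231
gripper_force: 39.6
```

View pics/s2.png

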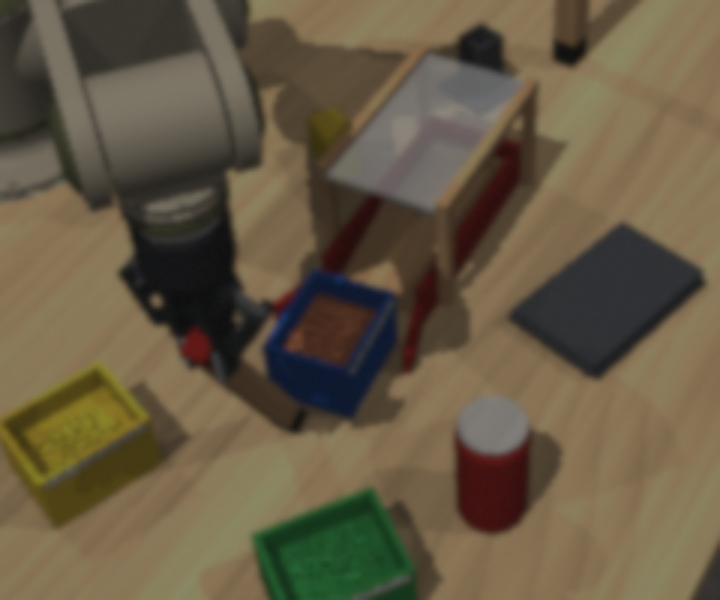

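```bash
python3 -m creep '[{"jaw":1,"travel":[1,-17,-7],"roll":0},{"jaw":1,"travel":[2,-34,-16],"roll":0},{"jaw":1,"travel":[4,-49,-27],"roll":0},{"jaw":1,"travel":[5,-64,-39],"roll":0},{"jaw":1,"travel":[6,-78,-52],"roll":0},{"jaw":1,"travel":[7,-90,-67],"roll":0},{"jaw":1,"travel":[7,-101,-82],"roll":0},{"jaw":1,"travel":[8,-111,-98],"roll":0},{"jaw":1,"travel":[9,-119,-115],"roll":0},{"jaw":1,"travel":[9,-126,-133],"roll":0},{"jaw":1,"travel":[10,-131,-151],"roll":0},{"jaw":1,"travel":[10,-134,-166],"roll":0}]' 20
python3 -m creep '[{"jaw":1,"travel":[0,-1,-5],"roll":0},{"jaw":1,"travel":[0,-1,-9],"roll":0},{"jaw":1,"travel":[0,-1,-9],"roll":0}]'
python3 - <<'E'
from rig import *; from h import *
p,d=get_image("scene"); cv2.imwrite("pics/s3.png",cv2.resize(p[130:330,100:340],(720,600))[:,:,::-1])
E
```

```text
time_s: 9.65
position: [0.565, -0.4101, 0.1865]
tool_rot: [[-0.072, 0.997, -0.001], [0.997, 0.072, 0.001], [0.001, -0.001, -1.0]]
ft_force: [0.3, -0.5, 2.8]
grip_width: 0.0237
gripper_force: 36.7
time_s: 9.95
position: [0.5651, -0.4106, 0.1795]
tool_rot: [[-0.072, 0.997, -0.0], [0.997, 0.072, 0.001], [0.001, -0.0, -1.0]]
ft_force: [-1.2, 1.3, 0.4]
grip_width: 0.0234
gripper_force: 36.5
```

View pics/s3.png

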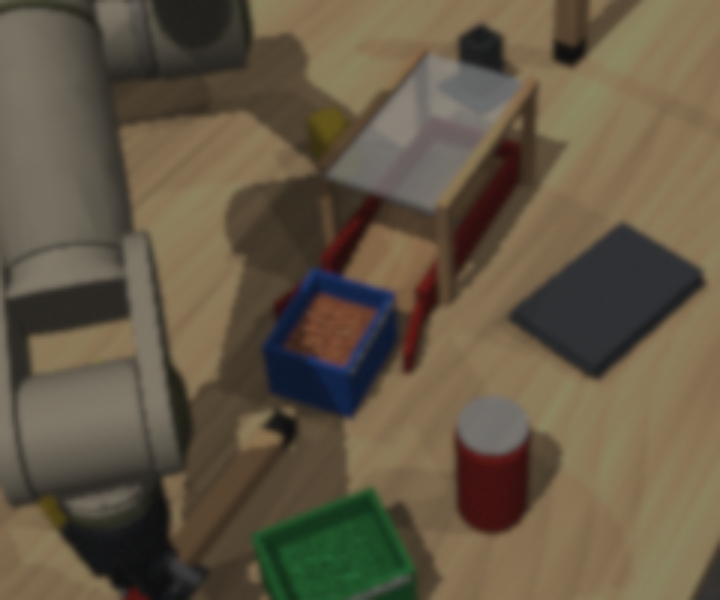

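The stick is almost flat, with its rubber end at (285,428) just behind the crate. Letting go.

```bash
python3 -m creep '[{"jaw":-0.3,"travel":[0,0,0],"roll":0},{"jaw":-0.3,"travel":[0,0,0],"roll":0},{"jaw":-0.3,"travel":[0,0,0],"roll":0},{"jaw":-0.3,"travel":[0,0,0],"roll":0},{"jaw":-0.3,"travel":[0,0,0],"roll":0},{"jaw":-0.3,"travel":[0,0,15],"roll":0},{"jaw":-0.3,"travel":[0,0,40],"roll":0},{"jaw":-0.3,"travel":[0,0,80],"roll":0},{"jaw":-0.3,"travel":[0,0,120],"roll":0},{"jaw":-0.3,"travel":[0,0,160],"roll":0},{"jaw":-0.3,"travel":[0,0,160],"roll":0}]'
python3 - <<'E'
from rig import *; from h import *
o=observe(); 
for n in("wrist","scene","top"):
    c=camera_params(n); p,d=get_image(n); W=pts(d,c["mtx"],c["extrinsics"]);X,Y,Z=[W[...,i] for i in range(3)]
    m=(d>0)&(Z>.015)&(Z<.034)&(abs(X-.555)<.06)&(Y<-.165)&(Y>-.46)
    if m.sum()>30:
        cc,L,st,ce=cv2.connectedComponentsWithStats(m.astype(np.uint8)); b=L==1+np.argmax(st[1:,4]); print(n,rect(W[b]),b.sum(),np.median(Z[b]))
    h,s,v=hues(p)
    r=((h<6)|(h>173))&(s>120)&(Z<.035)&(abs(X-.56)<.06)&(Y<-.3)
    if r.sum()>5: print("red",np.round(np.median(W[r],0),3),r.sum())
    cr=(h>100)&(h<130)&(s>100)&(Z>.062)&(Z<.08)&(Y<0)
    if cr.sum()>30: print("crate",rect(W[cr]),cr.sum())
    cv2.imwrite(f"pics/{n}4.png",p[:,:,::-1])
E
```

```text
time_s: 11.1
position: [0.565, -0.4109, 0.3479]
tool_rot: [[-0.072, 0.997, 0.009], [0.997, 0.072, -0.009], [-0.01, 0.008, -1.0]]
ft_force: [0.0, 0.8, -0.1]
grip_width: 0.0554
gripper_force: 0.0
wrist (array([ 562. , -347.8]), array([ 24. , 173.8]), 4.2) 5504 0.02221645618238488
red [ 0.568 -0.425  0.022] 386
scene (array([ 558.8, -316. ]), array([ 28.5, 240.8]), 4.3) 856 0.02368564844369947
red [ 0.571 -0.428  0.023] 93
crate (array([ 545. , -108.5]), array([ 91.2, 112.4]), 8.5) 263
top (array([ 560.6, -321.2]), array([ 25.3, 169.2]), 4.4) 335 0.024589652691537678
crate (array([571.1, -86.2]), array([ 64.1, 132.3]), 43.3) 103
```

The stick lies flat: 24 x 240 mm, top at about 0.023, centre (0.5595, -0.314), in line with the rack. I'll regrasp it about 170 mm from the rubber end.

```bash
python3 -c "
from rig import *;print(observe()['position'])"; python3 -m creep '[{"jaw":-0.3,"travel":[-2,44,-40],"roll":0},{"jaw":-0.3,"travel":[-2,44,-80],"roll":0},{"jaw":-0.3,"travel":[-2,44,-120],"roll":0},{"jaw":-0.3,"travel":[-2,44,-145],"roll":0},{"jaw":-0.3,"travel":[-2,44,-145],"roll":0},{"jaw":-0.3,"travel":[-2,44,-145],"roll":0}]' 80
```

```text
[ 0.56486749 -0.4108189   0.33973338]
time_s: 11.85
position: [0.5631, -0.3672, 0.1947]
tool_rot: [[-0.072, 0.997, -0.001], [0.997, 0.072, 0.001], [0.001, -0.001, -1.0]]
ft_force: [0.1, -0.2, 0.2]
grip_width: 0.0557
gripper_force: 0.0
```

```bash
python3 -m creep '[{"jaw":-0.3,"travel":[0,0,-10],"roll":0},{"jaw":-0.3,"travel":[0,0,-18],"roll":0},{"jaw":-0.3,"travel":[0,0,-18],"roll":0},{"jaw":1,"travel":[0,0,-18],"roll":0},{"jaw":1,"travel":[0,0,-18],"roll":0},{"jaw":1,"travel":[0,0,-18],"roll":0},{"jaw":1,"travel":[0,0,-18],"roll":0},{"jaw":1,"travel":[0,0,-18],"roll":0},{"jaw":1,"travel":[0,0,-18],"roll":0}]' 80
python3 -m creep '[{"jaw":1,"travel":[0,0,10],"roll":0},{"jaw":1,"travel":[0,0,20],"roll":0},{"jaw":1,"travel":[0,0,30],"roll":0},{"jaw":1,"travel":[0,0,40],"roll":0},{"jaw":1,"travel":[0,0,40],"roll":0},{"jaw":1,"travel":[0,0,40],"roll":0}]' 80
python3 - <<'E'
from rig import *; from h import *
for n in("scene","top"):
    c=camera_params(n); p,d=get_image(n); W=pts(d,c["mtx"],c["extrinsics"]);X,Y,Z=[W[...,i] for i in range(3)]
    print(n)
    for y in np.arange(-.44,-.18,.02):
        m=(d>0)&(Z>.03)&(Z<.09)&(abs(X-.558)<.02)&(abs(Y-y)<.01)
        if m.sum()>3: print(round(y,2),m.sum(),np.round([X[m].mean(),np.percentile(Z[m],90)],3))
    cv2.imwrite(f"pics/{n}5.png",p[:,:,::-1])
E
```

```text
time_s: 12.75
position: [0.5632, -0.3672, 0.1775]
tool_rot: [[-0.072, 0.997, 0.001], [0.997, 0.072, -0.001], [-0.001, 0.001, -1.0]]
ft_force: [-1.0, -0.7, 5.2]
grip_width: 0.0221
gripper_force: 81.1
time_s: 13.35
position: [0.563, -0.367, 0.2169]
tool_rot: [[-0.072, 0.997, 0.0], [0.997, 0.072, -0.0], [-0.0, 0.0, -1.0]]
ft_force: [-0.5, 0.5, -1.6]
grip_width: 0.0219
gripper_force: 80.2
scene
-0.44 47 [0.567 0.065]
-0.42 63 [0.567 0.066]
-0.4 81 [0.568 0.066]
-0.38 123 [0.562 0.083]
-0.36 15 [0.556 0.078]
-0.32 24 [0.565 0.065]
-0.3 83 [0.562 0.065]
-0.28 87 [0.562 0.065]
-0.26 84 [0.56  0.066]
-0.24 75 [0.559 0.065]
-0.22 81 [0.557 0.065]
-0.2 56 [0.556 0.065]
top
-0.32 17 [0.556 0.066]
-0.3 48 [0.558 0.067]
-0.28 52 [0.557 0.067]
-0.26 43 [0.558 0.067]
-0.24 9 [0.563 0.068]
```

The stick is held level at about 0.053 centre height, in line with the rack. Pushing now.

```bash
python3 -m creep '[{"jaw":1,"travel":[-1,10,0],"roll":0},{"jaw":1,"travel":[-3,20,0],"roll":0},{"jaw":1,"travel":[-4,30,0],"roll":0},{"jaw":1,"travel":[-5,40,0],"roll":0},{"jaw":1,"travel":[-6,50,0],"roll":0},{"jaw":1,"travel":[-7,60,0],"roll":0},{"jaw":1,"travel":[-8,70,0],"roll":0},{"jaw":1,"travel":[-8,80,0],"roll":0},{"jaw":1,"travel":[-9,90,0],"roll":0},{"jaw":1,"travel":[-10,100,0],"roll":0},{"jaw":1,"travel":[-11,110,0],"roll":0},{"jaw":1,"travel":[-11,120,0],"roll":0}]'
python3 - <<'E'
from rig import *; from h import *
p,d=get_image("scene"); cv2.imwrite("pics/s6.png",cv2.resize(p[130:330,100:340],(720,600))[:,:,::-1])
E
```

```text
time_s: 14.65
position: [0.5516, -0.2469, 0.2169]
tool_rot: [[-0.073, 0.997, -0.001], [0.997, 0.073, -0.002], [-0.002, -0.001, -1.0]]
ft_force: [-3.1, -7.3, -0.6]
grip_width: 0.0219
gripper_force: 80.4
```

View pics/s6.png

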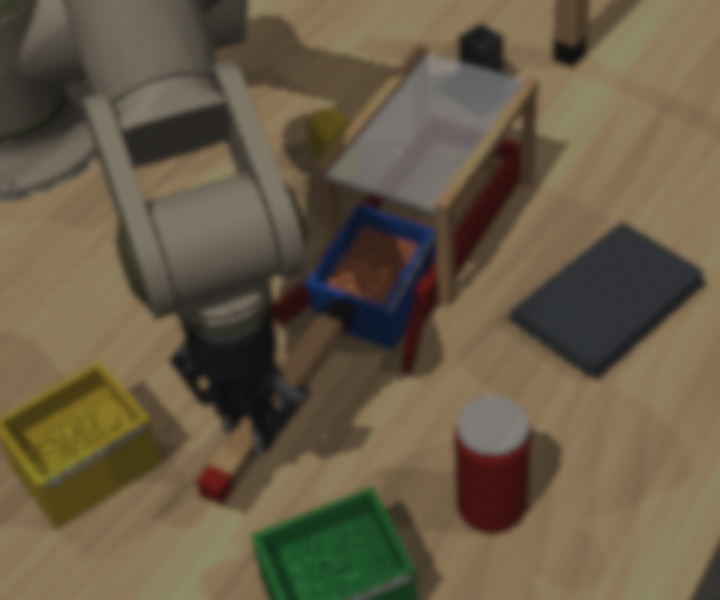

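The rubber end at (340,315) is pushing the crate straight into the ramp mouth. I'll continue up the ramp.

```bash
python3 -m creep '[{"jaw":1,"travel":[-1,10,0],"roll":0},{"jaw":1,"travel":[-1,20,0],"roll":0},{"jaw":1,"travel":[-2,30,0],"roll":0},{"jaw":1,"travel":[-3,40,0],"roll":0},{"jaw":1,"travel":[-4,50,0],"roll":0},{"jaw":1,"travel":[-4,60,0],"roll":0},{"jaw":1,"travel":[-5,70,0],"roll":0},{"jaw":1,"travel":[-6,80,0],"roll":0},{"jaw":1,"travel":[-7,90,0],"roll":0},{"jaw":1,"travel":[-7,100,0],"roll":0},{"jaw":1,"travel":[-8,110,0],"roll":0},{"jaw":1,"travel":[-9,120,0],"roll":0}]'
python3 - <<'E'
from rig import *; from h import *
ims=[]
for n in("scene","top"):
    p,d=get_image(n); ims.append(cv2.resize(p[130:330,140:340],(400,400)) if n=="scene" else cv2.resize(p[150:270,190:390],(400,240)))
cv2.imwrite("pics/s7.png",np.hstack([ims[0],np.pad(ims[1],((0,160),(0,0),(0,0)))])[:,:,::-1])
E
```

```text
time_s: 15.9
position: [0.5451, -0.1355, 0.2183]
tool_rot: [[-0.072, 0.997, 0.011], [0.997, 0.072, -0.023], [-0.024, 0.009, -1.0]]
ft_force: [0.2, -65.6, -15.6]
grip_width: 0.0226
gripper_force: 95.4
```

View pics/s7.png

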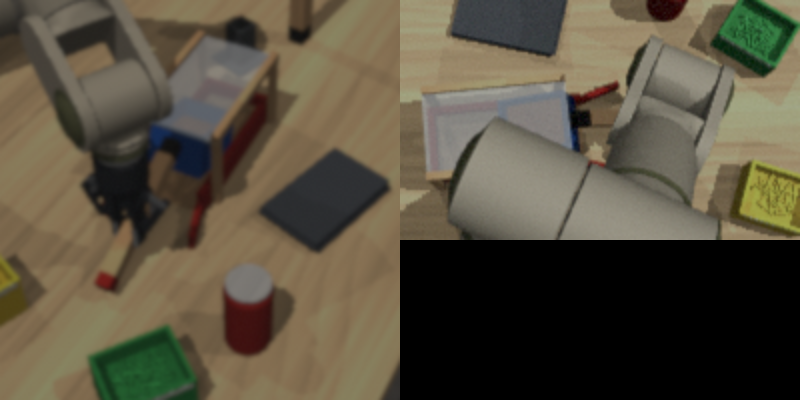

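The wrist reads 65 N, so the crate is jammed. I'll ease off and measure.

```bash
python3 -m creep '[{"jaw":1,"travel":[0,-8,0],"roll":0},{"jaw":1,"travel":[1,-16,0],"roll":0},{"jaw":1,"travel":[2,-24,0],"roll":0},{"jaw":1,"travel":[2,-24,0],"roll":0}]'
python3 - <<'E'
from rig import *; from h import *
O=np.array([.5339,-.0183,0]);u=np.array([-.0732,.9973,0]);nn=np.array([-.9973,-.0732,0])
print(observe()['wrist_torque'],observe()['ft_force'])
for n in("scene","top"):
    c=camera_params(n); p,d=get_image(n);T=c["extrinsics"]; W=pts(d,c["mtx"],T); R=np.stack([(W-O)@u,(W-O)@nn,W[...,2]],-1)
    np.savez(f"pics/{n}7.npz",p=p,d=d,K=c["mtx"],T=T)
    h,s,v=hues(p); b=(h>100)&(h<130)&(s>70)&(R[...,0]>-.1)&(R[...,0]<.28)&(abs(R[...,1])<.07)&(d>0)
    Q=R[b]*1000; print(n,b.sum(),np.percentile(Q,[2,50,98],axis=0).round().tolist())
    for x in range(0,70,6):
        q=Q[abs(Q[:,0]-x)<3]
        if len(q)>4: print(x,len(q),np.percentile(q[:,1],[3,97]).round(),np.percentile(q[:,2],[3,97]).round())
    st=(d>0)&(R[...,0]>-.26)&(R[...,0]<.06)&(abs(R[...,1])<.03)&(R[...,2]>.035)&(R[...,2]<.08)&(h<25)
    for x in range(-200,60,20):
        q=R[st]*1000; q=q[abs(q[:,0]-x)<8]
        if len(q)>4: print("st",x,len(q),q[:,1].mean().round(),np.percentile(q[:,2],95).round())
cv2.imwrite("pics/s8.png",cv2.resize(load("scene7")[0][150:260,190:300],(600,600),interpolation=2)[:,:,::-1])
E
```

```text
time_s: 16.4
position: [0.5451, -0.1513, 0.2166]
tool_rot: [[-0.071, 0.997, -0.0], [0.997, 0.071, 0.001], [0.001, -0.0, -1.0]]
ft_force: [0.5, 1.1, -1.1]
grip_width: 0.0224
gripper_force: 98.7
[-0.04306091 -0.03237523 -0.01534663] [ 0.54316525  1.12830202 -1.13855581]
scene 289 [[-12.0, -49.0, 11.0], [1.0, -22.0, 60.0], [67.0, 41.0, 126.0]]
0 67 [-46.  37.] [ 16. 126.]
6 32 [-47.  39.] [ 9. 74.]
12 10 [-49.  42.] [54. 77.]
18 11 [-49.  14.] [49. 78.]
24 12 [-49.  53.] [46. 80.]
30 15 [-48.  52.] [48. 82.]
36 11 [-50.  40.] [57. 85.]
48 9 [-47.  40.] [54. 85.]
54 6 [34. 40.] [74. 90.]
60 6 [35. 39.] [68. 89.]
66 7 [35. 39.] [69. 87.]
st -200 44 -3.0 43.0
st -180 64 -4.0 52.0
st -160 66 -5.0 61.0
st -140 103 -6.0 76.0
st -120 6 -4.0 76.0
st -100 7 -13.0 77.0
st 20 40 -9.0 55.0
st 40 59 -10.0 60.0
top 99 [[-11.0, -47.0, 46.0], [-3.0, -8.0, 70.0], [20.0, 32.0, 130.0]]
0 30 [-47.  27.] [ 44. 132.]
6 9 [-45.   4.] [ 50. 123.]
12 6 [-45. -42.] [52. 78.]
st 0 18 7.0 48.0
st 20 45 -6.0 54.0
```

View pics/s8.png

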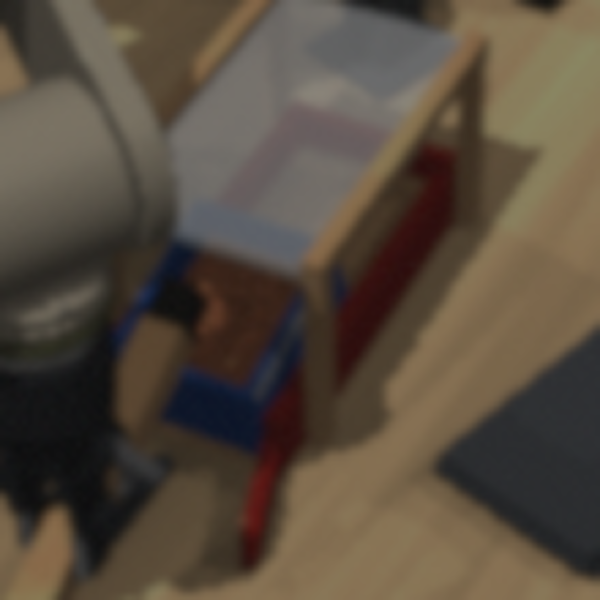

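This shows the stick pitched up. The rubber end, at (185,300) in the crop, rode over the crate's rear rim, and the crate stopped with its rear at about x = -5. The high push tipped the crate's nose into the ramp foot. I'll draw back, lay the stick flat again, then regrip it nearer the rubber end and push lower down, climbing with the ramp.

```bash
python3 -m creep '[{"jaw":1,"travel":[1,-15,3],"roll":0},{"jaw":1,"travel":[2,-30,3],"roll":0},{"jaw":1,"travel":[3,-45,3],"roll":0},{"jaw":1,"travel":[4,-60,3],"roll":0},{"jaw":1,"travel":[6,-75,3],"roll":0},{"jaw":1,"travel":[7,-90,3],"roll":0},{"jaw":1,"travel":[8,-110,3],"roll":0},{"jaw":1,"travel":[9,-125,3],"roll":0},{"jaw":1,"travel":[9,-125,3],"roll":0}]' 30
python3 - <<'E'
from rig import *; from h import *
O=np.array([.5339,-.0183,0]);u=np.array([-.0732,.9973,0]);nn=np.array([-.9973,-.0732,0])
for n in("scene","top"):
    c=camera_params(n); p,d=get_image(n);T=c["extrinsics"]; W=pts(d,c["mtx"],T); R=np.stack([(W-O)@u,(W-O)@nn,W[...,2]],-1)
    np.savez(f"pics/{n}9.npz",p=p,d=d,K=c["mtx"],T=T)
    h,s,v=hues(p); b=(h>100)&(h<130)&(s>110)&(R[...,0]>-.1)&(R[...,0]<.28)&(abs(R[...,1])<.07)&(d>0)&(R[...,2]<.1)
    Q=R[b]*1000; print(n,"crate",b.sum(),np.percentile(Q,[2,50,98],axis=0).round().tolist())
    for y in range(-45,46,10):
        q=Q[(abs(Q[:,1]-y)<5)&(Q[:,2]>40)]
        if len(q)>3: print(y,np.percentile(q[:,0],5).round(),end=' ')
    st=(d>0)&(R[...,0]>-.36)&(R[...,0]<.06)&(abs(R[...,1])<.03)&(R[...,2]>.01)&(R[...,2]<.16)
    for x in range(-340,20,20):
        q=R[st]*1000; q=q[abs(q[:,0]-x)<8]
        if len(q)>4: print("st",x,len(q),q[:,1].mean().round(),np.percentile(q[:,2],95).round())
E
```

```text
time_s: 17.4
position: [0.554, -0.2783, 0.2196]
tool_rot: [[-0.07, 0.998, 0.001], [0.998, 0.07, -0.001], [-0.001, 0.001, -1.0]]
ft_force: [0.2, 0.6, -0.6]
grip_width: 0.0222
gripper_force: 98.7
scene crate 336 [[-12.0, -47.0, 13.0], [-2.0, 7.0, 57.0], [62.0, 40.0, 84.0]]
-45 -9.0 -35 -11.0 -25 -12.0 -15 -11.0 -5 -14.0 5 -11.0 15 -11.0 25 -11.0 35 -8.0 45 -3.0 st -340 60 -5.0 41.0
st -320 89 -6.0 49.0
st -300 88 -6.0 58.0
st -280 235 -6.0 151.0
st -260 115 -7.0 115.0
st -240 5 -18.0 107.0
st -220 6 -14.0 95.0
st -200 67 -8.0 103.0
st -180 77 -6.0 113.0
st -160 75 -7.0 122.0
st -140 75 -6.0 131.0
st -120 15 -10.0 134.0
st -20 6 -7.0 75.0
st 0 139 1.0 69.0
top crate 13 [[2.0, -47.0, 55.0], [12.0, -44.0, 74.0], [21.0, -42.0, 78.0]]
-45 3.0 st -200 9 -10.0 104.0
st -180 40 -3.0 114.0
st -160 44 -2.0 124.0
st -140 46 -2.0 132.0
st -120 42 -3.0 135.0
```

```bash
python3 -m creep '[{"jaw":1,"travel":[0,0,-7],"roll":0},{"jaw":1,"travel":[0,0,-12],"roll":0},{"jaw":1,"travel":[0,0,-17],"roll":0},{"jaw":1,"travel":[0,0,-22],"roll":0},{"jaw":1,"travel":[0,0,-27],"roll":0},{"jaw":1,"travel":[0,0,-32],"roll":0},{"jaw":1,"travel":[0,0,-37],"roll":0},{"jaw":1,"travel":[0,0,-41],"roll":0},{"jaw":1,"travel":[0,0,-41],"roll":0}]' 30
python3 -m creep '[{"jaw":-0.3,"travel":[0,0,0],"roll":0},{"jaw":-0.3,"travel":[0,0,0],"roll":0},{"jaw":-0.3,"travel":[0,0,0],"roll":0},{"jaw":-0.3,"travel":[0,0,0],"roll":0},{"jaw":-0.3,"travel":[0,0,0],"roll":0}]' 30
python3 - <<'E'
from rig import *; from h import *
O=np.array([.5339,-.0183,0]);u=np.array([-.0732,.9973,0]);nn=np.array([-.9973,-.0732,0])
for n in("scene","top"):
    c=camera_params(n); p,d=get_image(n);T=c["extrinsics"]; W=pts(d,c["mtx"],T); R=np.stack([(W-O)@u,(W-O)@nn,W[...,2]],-1)
    st=(d>0)&(R[...,0]>-.40)&(R[...,0]<-.05)&(abs(R[...,1])<.03)&(R[...,2]>.012)&(R[...,2]<.1)
    for x in range(-400,-20,20):
        q=R[st]*1000; q=q[abs(q[:,0]-x)<8]
        if len(q)>4: print("st",x,len(q),q[:,1].mean().round(),np.percentile(q[:,2],95).round())
    q=R[st&(R[...,2]<.03)]; print(n,np.percentile(q[:,0],[1,99]))
E
```

```text
time_s: 18.4
position: [0.5545, -0.2753, 0.1791]
tool_rot: [[-0.073, 0.997, 0.001], [0.997, 0.073, -0.001], [-0.001, 0.001, -1.0]]
ft_force: [0.5, 2.1, 5.6]
grip_width: 0.0227
gripper_force: 100.4
time_s: 18.9
position: [0.554, -0.276, 0.1786]
tool_rot: [[-0.072, 0.997, -0.0], [0.997, 0.072, 0.0], [0.0, -0.0, -1.0]]
ft_force: [-0.5, 0.5, -0.1]
grip_width: 0.0554
gripper_force: 0.0
st -340 69 -5.0 27.0
st -320 62 -5.0 27.0
st -300 62 -6.0 28.0
st -280 96 -4.0 96.0
st -260 111 6.0 78.0
st -240 5 -1.0 24.0
st -200 18 -7.0 27.0
st -180 51 -5.0 26.0
st -160 45 -5.0 26.0
st -140 49 -5.0 27.0
st -120 45 -6.0 26.0
st -100 8 -2.0 24.0
scene [-0.34587977 -0.10723898]
st -200 20 -6.0 26.0
st -180 12 -10.0 27.0
top [-0.20417759 -0.17168346]
```

The stick is flat again, s = -348 to -105 in the rack frame. I'll regrip 160 mm behind the rubber end with full force.

```bash
python3 -m creep '[{"jaw":-0.3,"travel":[3,-7,-1],"roll":0},{"jaw":-0.3,"travel":[3,-7,-3],"roll":0},{"jaw":-0.3,"travel":[3,-7,-3],"roll":0},{"jaw":1,"travel":[3,-7,-3],"roll":0},{"jaw":1,"travel":[3,-7,-3],"roll":0},{"jaw":1,"travel":[3,-7,-3],"roll":0},{"jaw":1,"travel":[3,-7,-3],"roll":0},{"jaw":1,"travel":[3,-7,-3],"roll":0},{"jaw":1,"travel":[3,-7,-3],"roll":0}]' 120
python3 -m creep '[{"jaw":1,"travel":[0,0,6],"roll":0},{"jaw":1,"travel":[0,0,12],"roll":0},{"jaw":1,"travel":[-1,10,14],"roll":0},{"jaw":1,"travel":[-1,20,14],"roll":0},{"jaw":1,"travel":[-2,30,14],"roll":0},{"jaw":1,"travel":[-3,40,14],"roll":0},{"jaw":1,"travel":[-4,50,14],"roll":0},{"jaw":1,"travel":[-4,60,14],"roll":0},{"jaw":1,"travel":[-5,70,14],"roll":0},{"jaw":1,"travel":[-6,80,14],"roll":0},{"jaw":1,"travel":[-6,80,14],"roll":0}]' 120
```

```text
time_s: 19.9
position: [0.5571, -0.283, 0.1762]
tool_rot: [[-0.072, 0.997, 0.001], [0.997, 0.072, -0.0], [-0.0, 0.001, -1.0]]
ft_force: [-0.4, -0.2, 4.8]
grip_width: 0.0221
gripper_force: 118.2
time_s: 21.0
position: [0.551, -0.2017, 0.1897]
tool_rot: [[-0.073, 0.997, -0.001], [0.997, 0.073, 0.001], [0.001, -0.001, -1.0]]
ft_force: [0.1, 0.3, -0.8]
grip_width: 0.0217
gripper_force: 117.6
```

```bash
python3 -m creep '[{"jaw":1,"travel":[0,8,0],"roll":0},{"jaw":1,"travel":[-1,16,0],"roll":0},{"jaw":1,"travel":[-2,24,1],"roll":0},{"jaw":1,"travel":[-2,32,3],"roll":0},{"jaw":1,"travel":[-3,40,5],"roll":0}]'
python3 - <<'E'
from rig import *; from h import *
O=np.array([.5339,-.0183,0]);u=np.array([-.0732,.9973,0]);nn=np.array([-.9973,-.0732,0])
for n in("scene",):
    c=camera_params(n); p,d=get_image(n);T=c["extrinsics"]; W=pts(d,c["mtx"],T); R=np.stack([(W-O)@u,(W-O)@nn,W[...,2]],-1)
    h,s,v=hues(p); b=(h>100)&(h<130)&(s>110)&(R[...,0]>-.1)&(R[...,0]<.28)&(abs(R[...,1])<.07)&(d>0)&(R[...,2]<.1)
    Q=R[b]*1000; print(n,"crate",b.sum(),np.percentile(Q,[2,50,98],axis=0).round().tolist())
    st=(d>0)&(R[...,0]>-.36)&(R[...,0]<.06)&(abs(R[...,1])<.03)&(R[...,2]>.01)&(R[...,2]<.16)&(h<30)
    for x in range(-280,40,20):
        q=R[st]*1000; q=q[abs(q[:,0]-x)<8]
        if len(q)>4: print("st",x,len(q),q[:,1].mean().round(),np.percentile(q[:,2],95).round())
E
```

```text
time_s: 21.5
position: [0.5485, -0.164, 0.1955]
tool_rot: [[-0.071, 0.997, 0.003], [0.997, 0.071, -0.003], [-0.004, 0.003, -1.0]]
ft_force: [-0.2, -2.2, -3.7]
grip_width: 0.0221
gripper_force: 117.9
scene crate 263 [[3.0, -47.0, 16.0], [11.0, -5.0, 56.0], [102.0, 40.0, 77.0]]
st -220 85 -8.0 46.0
st -200 57 -9.0 46.0
st -180 63 -9.0 144.0
st -160 149 -5.0 115.0
st -140 46 -10.0 89.0
st -100 5 -10.0 46.0
st -80 13 -12.0 46.0
st -60 46 -8.0 44.0
st -40 44 -8.0 44.0
st -20 44 -10.0 44.0
st 0 17 -13.0 41.0
st 20 10 -13.0 138.0
```

The stick is level, the force is about 2 N and the crate is climbing. I'll carry on along the slope.

```bash
python3 -m creep '[{"jaw":1,"travel":[-1,7,2],"roll":0},{"jaw":1,"travel":[-1,14,4],"roll":0},{"jaw":1,"travel":[-2,21,6],"roll":0},{"jaw":1,"travel":[-2,28,8],"roll":0},{"jaw":1,"travel":[-3,35,10],"roll":0},{"jaw":1,"travel":[-3,42,12],"roll":0},{"jaw":1,"travel":[-4,49,14],"roll":0},{"jaw":1,"travel":[-4,56,16],"roll":0}]'
python3 - <<'E'
from rig import *; from h import *
O=np.array([.5339,-.0183,0]);u=np.array([-.0732,.9973,0]);nn=np.array([-.9973,-.0732,0])
for n in("scene",):
    c=camera_params(n); p,d=get_image(n);T=c["extrinsics"]; W=pts(d,c["mtx"],T); R=np.stack([(W-O)@u,(W-O)@nn,W[...,2]],-1)
    h,s,v=hues(p); b=(h>100)&(h<130)&(s>90)&(R[...,0]>-.1)&(R[...,0]<.28)&(abs(R[...,1])<.07)&(d>0)&(R[...,2]<.115)
    Q=R[b]*1000; print(n,"crate",b.sum(),np.percentile(Q,[2,50,98],axis=0).round().tolist())
    st=(d>0)&(R[...,0]>-.36)&(R[...,0]<.1)&(abs(R[...,1])<.03)&(R[...,2]>.01)&(R[...,2]<.16)&(h<30)
    for x in range(-200,100,20):
        q=R[st]*1000; q=q[abs(q[:,0]-x)<8]
        if len(q)>4: print("st",x,len(q),q[:,1].mean().round(),np.percentile(q[:,2],95).round())
E
```

```text
time_s: 22.35
position: [0.5439, -0.1064, 0.2109]
tool_rot: [[-0.072, 0.997, -0.0], [0.997, 0.072, 0.0], [0.0, -0.0, -1.0]]
ft_force: [0.7, -3.4, 0.2]
grip_width: 0.0214
gripper_force: 118.3
scene crate 241 [[66.0, -46.0, 39.0], [73.0, -9.0, 60.0], [166.0, 41.0, 78.0]]
st -160 67 -8.0 61.0
st -140 55 -9.0 62.0
st -120 48 -8.0 61.0
st -100 156 -7.0 128.0
st -80 43 -6.0 103.0
st -40 9 -9.0 61.0
st -20 7 -12.0 59.0
st 0 38 -8.0 61.0
st 20 45 -9.0 61.0
st 40 73 -10.0 137.0
st 60 79 -14.0 138.0
st 80 56 -15.0 138.0
```

```bash
python3 -m creep '[{"jaw":1,"travel":[-1,6,2],"roll":0},{"jaw":1,"travel":[-1,12,4],"roll":0},{"jaw":1,"travel":[-2,18,6],"roll":0},{"jaw":1,"travel":[-2,24,8],"roll":0},{"jaw":1,"travel":[-3,30,9],"roll":0},{"jaw":1,"travel":[-3,36,9],"roll":0},{"jaw":1,"travel":[-3,42,9],"roll":0},{"jaw":1,"travel":[-4,47,9],"roll":0},{"jaw":1,"travel":[-4,47,9],"roll":0}]'
python3 - <<'E'
from rig import *; from h import *
O=np.array([.5339,-.0183,0]);u=np.array([-.0732,.9973,0]);nn=np.array([-.9973,-.0732,0])
for n in("scene",):
    c=camera_params(n); p,d=get_image(n);T=c["extrinsics"]; W=pts(d,c["mtx"],T); R=np.stack([(W-O)@u,(W-O)@nn,W[...,2]],-1)
    h,s,v=hues(p); b=(h>100)&(h<130)&(s>90)&(R[...,0]>-.1)&(R[...,0]<.28)&(abs(R[...,1])<.07)&(d>0)&(R[...,2]<.115)
    Q=R[b]*1000; print(n,"crate",b.sum(),np.percentile(Q,[2,50,98],axis=0).round().tolist())
    st=(d>0)&(R[...,0]>-.36)&(R[...,0]<.1)&(abs(R[...,1])<.03)&(R[...,2]>.01)&(R[...,2]<.16)&(h<30)
    for x in range(-200,30,20):
        q=R[st]*1000; q=q[abs(q[:,0]-x)<8]
        if len(q)>4: print("st",x,len(q),q[:,1].mean().round(),np.percentile(q[:,2],95).round())
    cv2.imwrite("pics/s10.png",cv2.resize(p[130:260,170:300],(600,600),interpolation=2)[:,:,::-1])
E
```

```text
time_s: 23.3
position: [0.5399, -0.0593, 0.2196]
tool_rot: [[-0.072, 0.997, -0.001], [0.997, 0.072, 0.001], [0.001, -0.0, -1.0]]
ft_force: [-0.3, -0.1, -0.8]
grip_width: 0.0218
gripper_force: 118.1
scene crate 82 [[117.0, -46.0, 42.0], [162.0, -44.0, 54.0], [220.0, -39.0, 66.0]]
st -120 69 -6.0 69.0
st -100 52 -8.0 70.0
st -80 54 -8.0 70.0
st -60 107 -7.0 142.0
st -40 65 -8.0 113.0
st -20 5 -13.0 114.0
st 0 10 -12.0 69.0
```

View pics/s10.png

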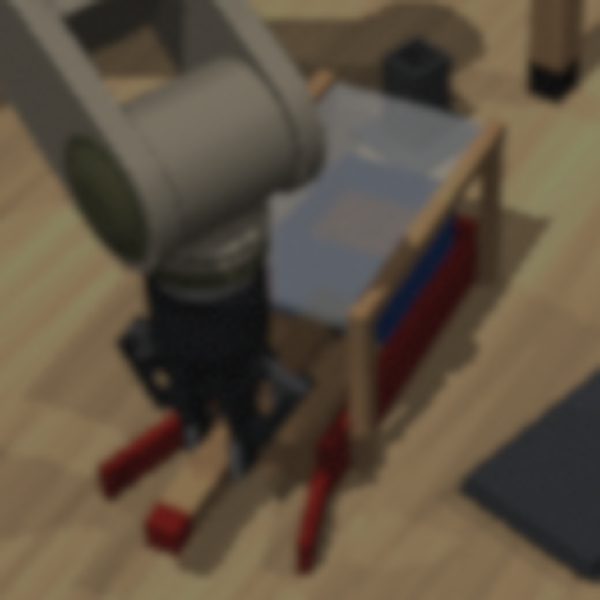

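```bash
python3 -m creep '[{"jaw":1,"travel":[0,3,0],"roll":0},{"jaw":1,"travel":[0,6,0],"roll":0},{"jaw":1,"travel":[-1,8,0],"roll":0},{"jaw":1,"travel":[-1,8,0],"roll":0}]'
python3 - <<'E'
from rig import *; from h import *
O=np.array([.5339,-.0183,0]);u=np.array([-.0732,.9973,0]);nn=np.array([-.9973,-.0732,0])
for n in("scene",):
    c=camera_params(n); p,d=get_image(n);T=c["extrinsics"]; W=pts(d,c["mtx"],T); R=np.stack([(W-O)@u,(W-O)@nn,W[...,2]],-1)
    h,s,v=hues(p); b=(h>100)&(h<130)&(s>90)&(R[...,0]>-.1)&(R[...,0]<.28)&(abs(R[...,1])<.07)&(d>0)&(R[...,2]<.115)
    Q=R[b]*1000; print(n,"crate",b.sum(),np.percentile(Q,[2,50,98],axis=0).round().tolist())
    m=(b&(R[...,1]<-.035)); r=np.argwhere(m)
    for c0 in range(r[:,1].min(),r[:,1].max()+1,3):
        k=np.argwhere(m[:,c0]).ravel()
        if len(k): print(c0,k.min(),np.round(R[k.min(),c0]*1000),len(k))
E
```

```text
time_s: 23.75
position: [0.5389, -0.0518, 0.2197]
tool_rot: [[-0.072, 0.997, -0.0], [0.997, 0.072, 0.0], [0.0, -0.0, -1.0]]
ft_force: [-0.8, -0.2, -2.2]
grip_width: 0.0218
gripper_force: 118.2
scene crate 82 [[124.0, -46.0, 37.0], [166.0, -44.0, 54.0], [220.0, -35.0, 67.0]]
252 199 [126. -35.  45.] 3
255 195 [131. -44.  62.] 5
258 191 [148. -46.  65.] 5
261 186 [176. -43.  64.] 6
264 182 [198. -44.  64.] 5
267 178 [217. -46.  67.] 5
```

```bash
python3 -m creep '[{"jaw":1,"travel":[0,2,0],"roll":0},{"jaw":1,"travel":[0,4,0],"roll":0},{"jaw":1,"travel":[0,4,0],"roll":0}]'
python3 -m creep '[{"jaw":1,"travel":[1,-12,0],"roll":0},{"jaw":1,"travel":[2,-30,0],"roll":0},{"jaw":1,"travel":[4,-50,0],"roll":0},{"jaw":1,"travel":[6,-80,0],"roll":0},{"jaw":1,"travel":[8,-110,0],"roll":0},{"jaw":1,"travel":[10,-140,0],"roll":0},{"jaw":1,"travel":[13,-180,0],"roll":0},{"jaw":1,"travel":[15,-210,0],"roll":0},{"jaw":1,"travel":[18,-245,0],"roll":0},{"jaw":1,"travel":[18,-245,0],"roll":0}]'
python3 - <<'E'
from rig import *; from h import *
O=np.array([.5339,-.0183,0]);u=np.array([-.0732,.9973,0]);nn=np.array([-.9973,-.0732,0])
for n in("scene","top"):
    c=camera_params(n); p,d=get_image(n);T=c["extrinsics"];K=c["mtx"]; W=pts(d,K,T); R=np.stack([(W-O)@u,(W-O)@nn,W[...,2]],-1)
    np.savez(f"pics/{n}11.npz",p=p,d=d,K=K,T=T)
    h,s,v=hues(p); b=(h>100)&(h<130)&(s>90)&(R[...,0]>-.1)&(R[...,0]<.28)&(abs(R[...,1])<.07)&(d>0)
    Q=R[b]*1000; print(n,"crate",b.sum(),np.percentile(Q,[2,50,98],axis=0).round().tolist())
a=load("scene11")[0][140:240,190:300]; b=load("top11")[0][170:260,190:300]
cv2.imwrite("pics/s11.png",np.hstack([cv2.resize(a,(440,400),interpolation=2),cv2.resize(b,(360,400),interpolation=2)])[:,:,::-1])
E
```

```text
time_s: 24.1
position: [0.5391, -0.0479, 0.2198]
tool_rot: [[-0.072, 0.997, 0.0], [0.997, 0.072, 0.0], [0.0, 0.0, -1.0]]
ft_force: [0.6, -1.5, -2.0]
grip_width: 0.0215
gripper_force: 118.2
time_s: 25.1
position: [0.5566, -0.2976, 0.2195]
tool_rot: [[-0.068, 0.998, 0.001], [0.998, 0.068, -0.001], [-0.002, 0.001, -1.0]]
ft_force: [-0.1, 0.9, -1.5]
grip_width: 0.0216
gripper_force: 118.2
scene crate 89 [[127.0, -46.0, 33.0], [166.0, -45.0, 53.0], [227.0, -33.0, 67.0]]Traceback (most recent call last):
  File "<stdin>", line 7, in <module>
    return _quantile_unchecked(
        a, q, axis, out, overwrite_input, method, keepdims, weights)
    return _ureduce(a,
                    func=_quantile_ureduce_func,
    ...<5 lines>...
                    overwrite_input=overwrite_input,
                    method=method)
    r = func(a, **kwargs)
    result = _quantile(arr,
                       quantiles=q,
    ...<2 lines>...
                       out=out,
                       weights=wgt)
    slices_having_nans = np.isnan(arr[-1, ...])
                                  ~~~^^^^^^^^^
IndexError: index -1 is out of bounds for axis 0 with size 0
```

Draw-back is done and the picture budget is used up, so I'll check whether the crate is flat by numbers. I'll also lay the stick on the bench.

```bash
python3 -m creep '[{"jaw":1,"travel":[0,0,-10],"roll":0},{"jaw":1,"travel":[0,0,-20],"roll":0},{"jaw":1,"travel":[0,0,-30],"roll":0},{"jaw":1,"travel":[0,0,-38],"roll":0},{"jaw":1,"travel":[0,0,-42],"roll":0},{"jaw":1,"travel":[0,0,-42],"roll":0}]'
python3 - <<'E'
from rig import *; from h import *
print(observe()['position'])
O=np.array([.5339,-.0183,0]);u=np.array([-.0732,.9973,0]);nn=np.array([-.9973,-.0732,0])
p,d,K,T=load("scene11"); W=pts(d,K,T); R=np.stack([(W-O)@u,(W-O)@nn,W[...,2]],-1)*1000
h,s,v=hues(p); b=(h>100)&(h<130)&(s>90)&(R[...,0]>90)&(R[...,0]<260)&(abs(R[...,1])<60)&(R[...,2]<110)&(d>0)
q=R[b&(R[...,0]<135)&(R[...,1]>-43)]; print("rear face",len(q),q[np.argsort(q[:,2])].round().tolist())
# blue-ish seen through roof, cast on z=.0916
for n in("scene11","top11"):
    p,d,K,T=load(n); h,s,v=hues(p); W=pts(d,K,T); R=np.stack([(W-O)@u,(W-O)@nn,W[...,2]],-1)*1000
    m=(h>100)&(h<130)&(s>45)&(R[...,0]>20)&(R[...,0]<260)&(abs(R[...,1])<72)
    c,L,st,ce=cv2.connectedComponentsWithStats(m.astype(np.uint8)); i=1+np.argmax(st[1:,4])
    P=np.array([ray(x,y,K,T,.0916) for y,x in np.argwhere(L==i)])
    A=np.stack([(P-O)@u,(P-O)@nn],-1)*1000; print(n,st[i],rect(np.c_[A/1000,A[:,:1]]),np.percentile(A,[1,99],axis=0).round().tolist())
    for y in range(-40,41,10):
        k=A[abs(A[:,1]-y)<4]; 
        if len(k): print(y,k[:,0].min().round(),k[:,0].max().round(),end='; ')
    print()
E
```

```text
time_s: 25.8
position: [0.5571, -0.2929, 0.1772]
tool_rot: [[-0.072, 0.997, -0.001], [0.997, 0.072, 0.0], [0.001, -0.001, -1.0]]
ft_force: [-0.5, -0.8, -0.1]
grip_width: 0.0216
gripper_force: 118.3
[ 0.55711518 -0.29288008  0.17716922]
rear face 14 [[127.0, -38.0, 32.0], [132.0, -39.0, 32.0], [128.0, -34.0, 33.0], [132.0, -32.0, 34.0], [129.0, -37.0, 34.0], [133.0, -32.0, 38.0], [131.0, -40.0, 38.0], [129.0, -37.0, 39.0], [132.0, -39.0, 41.0], [130.0, -36.0, 42.0], [131.0, -36.0, 45.0], [132.0, -39.0, 46.0], [132.0, -39.0, 50.0], [133.0, -39.0, 54.0]]
scene11 [251 177  18  26 103] (array([133.4, -61.5]), array([127.6,  12.4]), 0.1) [[71.0, -67.0], [196.0, -55.0]]
Traceback (most recent call last):
ValueError: attempt to get argmax of an empty sequence
```

The rear face is visible down to z = 32, so the edge is below the raised position. I'll release the stick, retreat, and check the rim through the roof in two views.

```bash
python3 -m creep '[{"jaw":1,"travel":[0,0,-1],"roll":0},{"jaw":-0.3,"travel":[0,0,-1],"roll":0},{"jaw":-0.3,"travel":[0,0,-1],"roll":0},{"jaw":-0.3,"travel":[0,0,-1],"roll":0},{"jaw":-0.3,"travel":[0,0,-1],"roll":0},{"jaw":-0.3,"travel":[0,0,30],"roll":0},{"jaw":-0.3,"travel":[0,0,70],"roll":0},{"jaw":-0.3,"travel":[0,0,110],"roll":0},{"jaw":-0.3,"travel":[0,-40,150],"roll":0},{"jaw":-0.3,"travel":[0,-80,150],"roll":0},{"jaw":-0.3,"travel":[0,-80,150],"roll":0}]' 30
python3 - <<'E'
from rig import *; from h import *
O=np.array([.5339,-.0183,0]);u=np.array([-.0732,.9973,0]);nn=np.array([-.9973,-.0732,0])
for n in("scene","top"):
    c=camera_params(n);T=c["extrinsics"];K=c["mtx"]
    I=[get_image(n) for _ in range(5)]; p=np.mean([i[0] for i in I],0).astype(np.float32); d=I[0][1]
    np.savez(f"pics/{n}12.npz",p=p.astype(np.uint8),d=d,K=K,T=T)
    Ti=np.linalg.inv(T); xs=np.arange(96,262,4)
    acc=[]
    for y in np.arange(-.02,.021,.005):
        P=O+np.outer(xs/1000,u)+y*nn; P[:,2]=.0916
        C=P@Ti[:3,:3].T+Ti[:3,3]; uv=(C@K.T); uv=uv[:,:2]/uv[:,2:]
        acc.append(cv2.remap(p,uv[:,0].astype(np.float32)[None],uv[:,1].astype(np.float32)[None],cv2.INTER_LINEAR)[0])
    a=np.mean(acc,0); print(n,"x:(b-r)",' '.join(f"{x}:{k:.0f}" for x,k in zip(xs,a[:,2]-a[:,0])))
    W=pts(d,K,T); R=np.stack([(W-O)@u,(W-O)@nn,W[...,2]],-1)*1000
    st=(d>0)&(R[...,0]>-420)&(R[...,0]<-60)&(abs(R[...,1])<30)&(R[...,2]>14)&(R[...,2]<45)
    print("stick",rect(R[st]/1000),np.median(R[st],0).round(1),[np.percentile(R[st&(abs(R[...,0]-x)<15)][:,2],50).round(1) for x in(-340,-280,-220,-160) if (st&(abs(R[...,0]-x)<15)).any()])
E
```

```text
time_s: 26.9
position: [0.5561, -0.3773, 0.3291]
tool_rot: [[-0.068, 0.998, 0.003], [0.998, 0.068, -0.004], [-0.004, 0.002, -1.0]]
ft_force: [0.5, 0.6, -0.5]
grip_width: 0.0555
gripper_force: 0.0
scene x:(b-r) 96:13 100:13 104:13 108:13 112:13 116:13 120:13 124:13 128:12 132:8 136:1 140:-5 144:-9 148:-9 152:-10 156:-10 160:-10 164:-10 168:-9 172:-9 176:-9 180:-9 184:-9 188:-9 192:-9 196:-7 200:-3 204:3 208:9 212:12 216:13 220:13 224:13 228:13 232:12 236:10 240:6 244:3 248:1 252:1 256:1 260:1
stick (array([-236. ,   -4.4]), array([244.1,  27.9]), 0.2) [-250.3   -6.4   23.7] [np.float64(23.6), np.float64(24.0), np.float64(23.2), np.float64(24.0)]
top x:(b-r) 96:-8 100:-8 104:-8 108:-7 112:-7 116:-0 120:1 124:-5 128:4 132:18 136:2 140:-8 144:-8 148:-8 152:-8 156:-8 160:-7 164:-7 168:-7 172:-8 176:-7 180:-8 184:-7 188:-7 192:-7 196:-7 200:-7 204:-8 208:-7 212:-7 216:-8 220:-8 224:-8 228:-7 232:10 236:18 240:-2 244:-15 248:-14 252:-9 256:-12 260:-34
stick (array([-261.1,   -4.9]), array([180.4,  24.9]), 0.2) [-262.5   -5.4   24.5] [np.float64(24.8), np.float64(24.5), np.float64(24.3), np.float64(22.0)]
```

The two views agree at rim height 91.6: the rear inner edge is at about 135.5 in both, and the front at about 239. So the crate is flat with its centre near 183. The stick is level on the bench and released, so I'm handing in.

```bash
python3 -c "
from rig import *
print(close_job())"
```

```text
the job is handed in; nothing more can be done
None
```

The job is handed in: by my measurements the blue crate sits flat in the bay (centre about 183 mm along the rack) and the stick lies flat and released on the bench; the first push jammed and had to be redone lower, I didn't re-measure the slates, cartridge or tape measure, and no verdict came back.

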